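# Clear the inspection nest and hold the camera up for a tall part

### The arm

A 6-joint arm with a two-finger parallel gripper is mounted at the origin on a cart in front of the work surface, level with it; the furniture and walls round the work are solid. World frame = base frame: x ahead of the robot, y to its left, z up, the work surface at z = 0. Lengths are in mm, angles in rad, forces in N, time in s.
With the tool pointing down it reaches from about 275 to 1000 mm from the base axis. Payload 8.4 kg.
Tool frame: the origin (TCP) lies on the centre line of the jaws, within the pads' length; the fingertips stand r.tip_reach ahead of it and the grasp point (between the pads) lies 11 mm behind it (r.tip_reach is the distance from the TCP to the fingertips, in mm); z points along the fingers, y is the line along which they close (so a half turn about z gives the same grasp; the last joint's range is limited). The gripper opens to 85 mm and grips with 20 to 120 N. Pads are 22 mm wide; open, the fingers measure 114 mm over their backs; the gripper's body (76 mm by 85 mm) begins 54 mm behind the grasp point. The pads swing forward as they close: fully open they stand 13 mm farther back than shut.
Start: joints at [1.163, 0.353, 1.633, -0, 1.155, -0.002], TCP at [246.72, 574.245, 239.281] pointing down, gripper open.
Joint ranges: [-2.63, 2.63], [-0.92, 2.1], [0.06, 2.66], [-1.3, 4.44], [0, 2.69], [-3.02, 3.02]. Speed limits (rad/s): [2.22, 2.22, 2.79, 3.14, 3.14, 3.14].

### API

Orientations are given as [roll, pitch, yaw] about the fixed x, y, z axes, in that order (R = Rz(yaw) Ry(pitch) Rx(roll)).
In Python, from rig import r gives the robot as it stands.
- The arm moves only by the tool carry_out, never from a script. Its argument "targets" is a list of rows, each an object with "dp": the shift along the tool's x, y, z in mm, a list of three; "yaw": the turn about the tool's z in degrees. A call has 1 to 12 rows; each row is the pose to reach, as a shift and turn from the pose commanded when the call began, along the tool's axes at that moment; what a row does not reach only later rows make up. A row lasts 1/8 s, in which the tool goes at most 62.5 mm and 10.7 degrees, less where a joint would pass 70% of its speed; a pose out of reach is approached as far as the arm can. A call with a gripper value outside its range is refused whole. "fingers" is the opening, from -1 (shut) to 1 (fully open), so that 0 is half open, set as the call begins (left out, the last holds). The fingers move at their own pace and stop on an object; "grip_force" is the grip in N (left out, the last holds). Time passes only in rows, so rows that repeat a pose let the fingers close. It gives the time, the measured TCP pose, the force, the opening and the grip force at its end, in the units of the state.
- r.sense(): the state, without advancing time (a new reading comes with each control period).
- r.grab_frame(name): name is "scene" or "side" or "wrist"; returns the picture (384x512x3 uint8, red, green, blue); there is no depth.
- r.get_calibration(name): a dict with "fx", "fy", "cx", "cy" (pixels), "rvec" (rotation vector, rad) and "tvec" (3), from world to camera coordinates, as OpenCV has them. Camera axes: x right, y down, z forward; pixel columns grow to the right and rows downward; lengths in mm; the calibration is good to about 2 mm. A picture is of the moment at which its call begins: read the wrist's pose just before it. get_calibration takes no time and is no camera call; for the wrist camera it gives the pose at the moment of the call.
- r.sign_off(): hands the job in; it is judged then, once.
The state is a dict: "clock": time; "qpos": joint angles; "qvel": joint speeds; "joint_efforts": joint torques, N m; "eef_pos": TCP position; "tcp_rot": TCP orientation; "contact_force": force on the tool from outside, world axes, zero at the start; "wrist_torque": the same for the moment, N m; "opening": opening from 0.0 (shut) to 1.0 (fully open); "grasp_force": force on a finger pad.
Only numpy, scipy, OpenCV 4.12 (cv2) and the standard library are available. Lean on these libraries where they do the work, as an engineer would, in place of code of your own. Each camera call takes 0.05 s, during which the arm holds its last target. There are 200 camera calls.

### The job

The relay under the bench inspection camera has been checked: press the station's spring ejector slide in all the way so that it pushes the relay out of the nest into the out-tray, then let the slide spring back, all without touching the relay itself. Then make room for a tall projector: squeeze the release button on the side of the camera head and, keeping it squeezed, pull the head straight up past the first stop to the second, at the very top of its travel. The column has no catch up there, so finish while holding the head up with the gripper; leave everything else on the bench where it is.

Things in the scene. Friction and masses are not known exactly. Their poses are not given: they have to be found in the camera images.
- station: Inspection station: aluminium plate fixed on the bench, x -42 to 88, y -112 to 100, 10 mm thick. Origin on the bench under the nest centre, z up; x points from the nest to the column (away from the robot, +-0.3 rad), y from the ejector tab over the nest to the out-tray (robot's left). Nest floor at z 18, cheeks to z 37 at x +-17 to 25; guide block y -81 to -45, z up to 48; column at x 58, y 0 (mm).
- tray_mid (a point): Middle of the out-tray's floor, 10 mm above the bench. The tray is open on top, 68 (x) x 73 (y) mm inside, walls 22 mm high. It begins at the nest's exit edge (station y = 17 mm), 8 mm below the nest floor.
- ejector_tab (a point): Centre of the outer face of the ejector's black thumb tab, 37 mm above the bench (tab 32 mm wide along station x, 8 thick, 46 tall: from 14 to 60 mm above the bench). Push this face along the station's +y. At rest it stands 28 mm outside the edge of the plate; the bench behind it is free, so fingers can come down there to 25 mm above the bench.
- ejector (a joint): Ejector slide: 0 = out (at rest), 0.036 m = pressed fully in. Its spring pushes back with 1.4 N at the start and 4.7 N fully in, and returns it when let go. A steel pusher on its rod shoves the relay along station +y; the relay drops over the exit edge into the tray at about 31 mm.
- relay: The checked relay in the nest: black cube 28 x 28 x 26 mm with a small lug (30 mm over it) and four brass pins standing up to 37 mm, 35 g. Origin: centre of its underside, z up through the pins. (Another relay standing on the bench is not part of the job.)
- head_grip (a point): Centre of the camera head's black grip block (38 along station x, 30 along y, 50 mm tall), on the column axis, 23 mm below the block's top; with the head down 157 mm above the bench, 29 mm above the tube's 37 mm wide collar. Pinch here from above, fingers closing along station y. The camera (50 mm wide at most) hangs on an arm 58 mm to its front (-x), all lower than this point.
- release_button (a joint): Release button: ribbed steel pad, 14 wide x 24 mm tall, in the middle of the grip block's +y face (tray side) at head_grip's height, 5 mm proud. 0 = out, 0.005 m = flush (at most 0.008). 2.4 N to start, 5.4 N flush. The column is free above about 0.0035. Gripping the block across its y faces presses it (35 mm wide with the button out, 30 mm flush).
- camera_head (a joint): Height of the camera head on its telescopic column: 0 = down (locked while the button is out), 0.042 m = first stop (catches only if the button is let out), 0.084 m = second stop, a fixed end stop at the top without a catch. It moves straight up; about 5 N lifts its 0.4 kg, and it sinks when let go.
- projector_next: Bystander: headlamp projector (silver cup with a glass lens, 74 mm), waiting beside the tray end of the station. Origin under its middle.
- primer: Bystander: small dropper bottle, 33 mm across, 102 mm tall, standing just behind the station, beside the column. Origin under its middle.
- relay_spare: Bystander: the other black relay, standing on the bench behind the station, 37 mm tall. Origin under its middle.
- bulb: Bystander: halogen bulb standing on its collar behind the station, 32 mm wide, 46 mm tall. Origin under its middle.
- tape: Bystander: roll of black tape lying on the bench to the left of the station, 62 mm across, 19 mm tall. Origin under its middle.
- screwdriver: Bystander: screwdriver, 145 mm long, lying on the right-hand bench. Origin under its middle.

How it is judged (in metres and radians):
On the way, in this order (a step that is already met when the one before it is completed fails the run):
1. the ejector slide is pressed in and has pushed the relay out of the nest into the out-tray (value of joint ejector above 0.026 m and y of relay in the frame of station between 0.028 and 0.09 m and x of relay in the frame of station between -0.036 and 0.036 m and z of relay in the frame of station below 0.04 m), for 0.1 s.
2. the release button is squeezed and the camera head pulled up to the second stop (value of joint camera_head above 0.079 m and value of joint release_button above 0.003 m and contact force between the fingers and camera_head above 2 N), for 0.2 s.
At the end, for the whole second after the job is handed in: The program ends while the gripper still holds the camera head (more than 2 N of finger contact) at the second stop (head raised at least 79 of 84 mm, not moving); the relay lies still in the out-tray (any way up) and the ejector slide has sprung back to within 4 mm of rest (value of joint camera_head above 0.079 m and velocity of joint camera_head between -0.01 and 0.01 m/s and contact force between the fingers and camera_head above 2 N and value of joint ejector below 0.004 m and linear speed of relay below 0.02 m/s and y of relay in the frame of station between 0.028 and 0.09 m and x of relay in the frame of station between -0.036 and 0.036 m and z of relay in the frame of station below 0.04 m); the arm keeps its last pose, push and grip.
It fails at once if the robot touches the relay in the nest or tray (contact force between any of the fingers, the arm and relay above 0.5 N).
It fails at once if another thing on the bench is pushed more than 3 cm from its place (distance of any of primer, relay_spare, bulb, screwdriver, tape from where it was at the start of the episode above 0.03 m).
It also fails if it takes over 51 s, if anything falls off the work surface, if the arm or the gripper's body presses on something with over 40 N, if the wrist force passes 120 N, or if a joint passes its speed limit or range.

## Working session

There is one attempt and no reset: what is moved stays moved. The work goes in short steps, Python scripts to look and compute and a tool call to move; the robot and the scene stay as the last step left them, time stands still between calls to the robot, and variables do not carry over. Pictures are saved under pics/ and viewed, at most 10 in all, crops included, and the job is handed in when it is done.

Besides the shell and the picture viewer there is one more tool, called after "Emit:" as name(argument=value, ...) on one line, values as JSON. carry_out: Moves the arm, as the interface text tells. Its arguments: {"type":"object","properties":{"targets":{"type":"array","items":{"type":"object","properties":{"dp":{"type":"array","items":{"type":"number"}},"yaw":{"type":"number"}}}},"fingers":{"type":"number"},"grip_force":{"type":"number"}},"required":["targets"]}

```bash
mkdir -p pics; cat > h.py <<'E'
from rig import r
import numpy as np, cv2
def snap(n,f):
    im=r.grab_frame(n); cv2.imwrite('pics/'+f,im[:,:,::-1]); return im
def ray(n,u,v,z,c=None):
    c=c or r.get_calibration(n)
    R=cv2.Rodrigues(np.array(c['rvec'],float))[0]; t=np.array(c['tvec'],float).ravel()
    d=R.T@np.array([(u-c['cx'])/c['fx'],(v-c['cy'])/c['fy'],1]); o=-R.T@t
    return (o+d*(z-o[2])/d[2]).round(1)
def proj(n,P):
    c=r.get_calibration(n)
    K=np.array([[c['fx'],0,c['cx']],[0,c['fy'],c['cy']],[0,0,1.]])
    return cv2.projectPoints(np.array(P,float).reshape(-1,1,3),np.array(c['rvec'],float),np.array(c['tvec'],float),K,None)[0].reshape(-1,2).round(1)
E
python3 - <<'E'
from h import *
s=r.sense(); print(s['clock'],s['eef_pos'],s['tcp_rot'],s['opening'],r.tip_reach)
a=snap('scene','a1.png');b=snap('side','b1.png')
cv2.imwrite('pics/ab.png',np.vstack([a,b])[:,:,::-1]) 
for n in('scene','side'):
    c=r.get_calibration(n);R=cv2.Rodrigues(np.array(c['rvec'],float))[0];print(n,-R.T@np.array(c['tvec']).ravel(),R[2],c['fx'])
E
```

```text
0.0 [246.5250682  573.79896825 238.53617229] [-3.14014398e+00 -2.72388967e-05  2.73579247e+00] 1.0004094300849729 8.0
scene [-527.17424218 -477.49487802  877.37118124] [ 0.7404809   0.43991215 -0.50809973] 454.77892509687365
side [ 270.48854074 1290.61034895  589.32572993] [ 0.22009501 -0.90123742 -0.3732684 ] 373.8909622475005
```

View pics/a1.png

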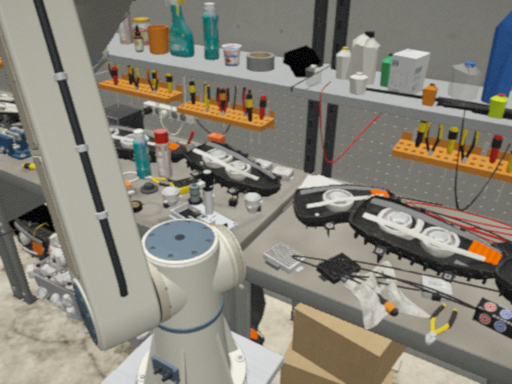

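View pics/b1.png

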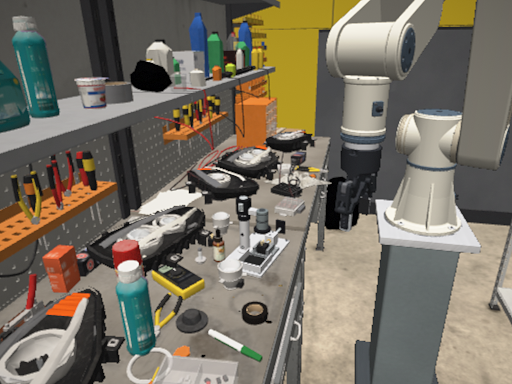

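The station shows in side at about (258,250) and in scene at about (205,210), behind the arm's shoulder. I'll zoom in on both.

```bash
python3 - <<'E'
from h import *
a=cv2.imread('pics/a1.png')[160:240,130:270];b=cv2.imread('pics/b1.png')[185:295,190:310]
a=cv2.resize(a,None,fx=5,fy=5,interpolation=2)[:, :700];b=cv2.resize(b,(655,600),interpolation=2)
cv2.imwrite('pics/a2.png',a);cv2.imwrite('pics/b2.png',b)
E
```

```text
(no output)
```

View pics/b2.png

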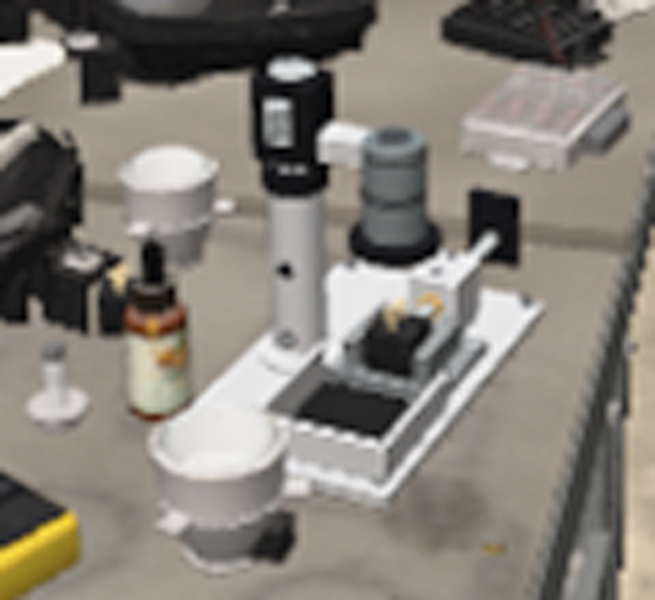

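View pics/a2.png

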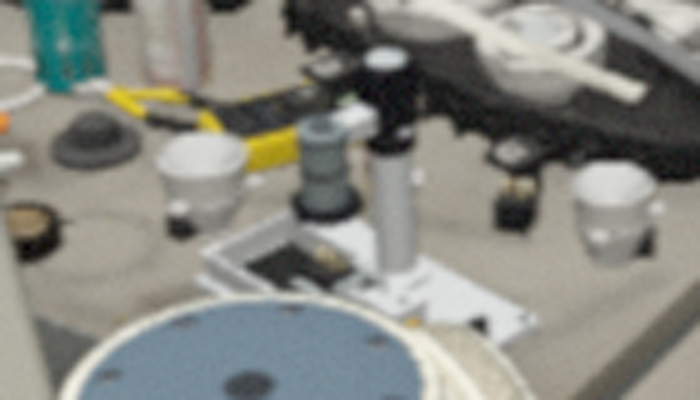

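Side crop: head top (293,70), tube foot (292,345), near plate corners (390,500) and (540,300). Scene crop: head top (388,58), far-right plate corner (535,320), tube foot (397,268).

```bash
cat >> h.py <<'E'
def stn(p,P):
    c,s=np.cos(p[2]),np.sin(p[2]); P=np.atleast_2d(np.array(P,float))
    return np.c_[p[0]+c*P[:,0]-s*P[:,1],p[1]+s*P[:,0]+c*P[:,1],P[:,2]]
def fit(obs,p0):
    from scipy.optimize import least_squares
    f=lambda p:np.concatenate([(proj_(n,stn(p,[P]))-uv).ravel() for n,P,uv in obs])
    s=least_squares(f,p0,loss='soft_l1',x_scale=[10,10,.1]); return s.x,f(s.x).reshape(-1,2).round(1)
C={n:r.get_calibration(n) for n in('scene','side')}
def proj_(n,P):
    c=C[n] if isinstance(n,str) else n
    K=np.array([[c['fx'],0,c['cx']],[0,c['fy'],c['cy']],[0,0,1.]])
    return cv2.projectPoints(np.array(P,float).reshape(-1,1,3),np.array(c['rvec'],float),np.array(c['tvec'],float),K,None)[0].reshape(-1,2)
E
python3 - <<'E'
from h import *
S=lambda u,v:(190+u/5.458,185+v/5.458)
A=lambda u,v:(130+u/5,160+v/5)
obs=[('side',(58,0,182),S(293,70)),('side',(58,0,10),S(295,350)),('side',(-42,100,10),S(390,497)),('side',(-42,-112,10),S(543,302)),('side',(0,-140,60),S(495,195)),
('scene',(58,0,182),A(388,58)),('scene',(58,0,10),A(397,268)),('scene',(88,-112,10),A(537,322))]
p0=ray('side',*S(295,350),10);print(p0)
p,e=fit(obs,[p0[0]-58,p0[1],0]);print(p,e.tolist())
print(stn(p,[(58,0,157),(0,-140,37),(0,53,10)]).round(1).tolist())
E
```

```text
[552.6 349.   10. ]
[ 4.92565900e+02  3.63595221e+02 -2.13591742e-01] [[-0.5, -1.0], [0.9, 0.5], [-0.9, -0.9], [0.1, -0.7], [0.2, -1.4], [-1.1, -0.4], [-0.5, 1.1], [-0.1, -0.9]]
[[549.2, 351.3, 157.0], [462.9, 226.8, 37.0], [503.8, 415.4, 10.0]]
```

Station pose found: (493, 364), yaw -0.214, residuals about 1 px. Next I move above the bench behind the tab, closing the fingers and squaring the yaw to station y.

Emit:
carry_out(targets=[{"dp": [-50, -39, 0], "yaw": -3}, {"dp": [-100, -78, 0], "yaw": -6}, {"dp": [-150, -117, 0], "yaw": -9}, {"dp": [-200, -156, 0], "yaw": -11}, {"dp": [-250, -195, 0], "yaw": -11}, {"dp": [-300, -235, 0], "yaw": -11}, {"dp": [-343, -268, 0], "yaw": -11}, {"dp": [-343, -268, 0], "yaw": -11}, {"dp": [-343, -268, 0], "yaw": -11}, {"dp": [-343, -268, 0], "yaw": -11}], fingers=-1, grip_force=60)

```text
clock: 1.35
eef_pos: [455.4, 193.6, 239.1]
tcp_rot: [-3.142, -0.0, 2.929]
contact_force: [0.3, -0.1, -0.0]
opening: -0.001
grasp_force: 0.0
```

```bash
python3 - <<'E'
from h import *
s=r.sense();print(s['clock'],s['eef_pos'],s['tcp_rot'],s['opening'],s['qvel'].__repr__())
c=r.get_calibration('wrist');a=snap('wrist','w1.png')
b=snap('side','s1.png')
import pickle;pickle.dump(c,open('c1.pkl','wb'))
p=[492.6,363.6,-.2136]
L=[(-16,-140,60),(16,-140,60),(-42,-112,10),(88,-112,10),(39,-15,180),(39,15,180),(77,-15,180),(-42,100,10)]
for P,q in zip(L,proj_(c,stn(p,L)).round(0)):print(P,q)
a=a[:,:,::-1].copy();cv2.imwrite('pics/w1b.png',cv2.resize(a,(640,480)))
E
```

```text
1.35 [455.43928578 193.63502096 239.12821189] [-3.14158385e+00 -4.88874037e-04  2.92930742e+00] -0.0006636598458284326 array([ 0.00706762,  0.00151935, -0.00070464, -0.00284027,  0.0002145 ,
       -0.00222922])
(-16, -140, 60) [284. 163.]
(16, -140, 60) [283. 190.]
(-42, -112, 10) [302. 135.]
(88, -112, 10) [297. 228.]
(39, -15, 180) [455. 262.]
(39, 15, 180) [493. 262.]
(77, -15, 180) [445. 302.]
(-42, 100, 10) [467. 136.]
```

View pics/w1.png

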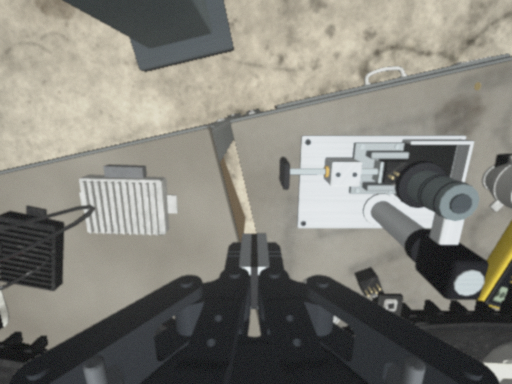

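The wrist view matches the fit: tab top at about (284,173), plate corners (302,137) and (298,228), head block top centre (467,282). I go down behind the tab and then push in stages.

Emit:
carry_out(targets=[{"dp": [0, 0, 50]}, {"dp": [0, 0, 100]}, {"dp": [0, 0, 150]}, {"dp": [0, 0, 180]}, {"dp": [0, 0, 191]}, {"dp": [0, 0, 191]}, {"dp": [0, 6, 191]}, {"dp": [0, 12, 191]}, {"dp": [0, 18, 191]}, {"dp": [0, 24, 191]}, {"dp": [0, 30, 191]}, {"dp": [0, 30, 191]}])

```text
schema error: expected keys dp, yaw
```

```bash
python3 - <<'E'
from h import *
print(proj_('side',stn([492.6,363.6,-.2136],[(0,-140,60),(0,40,20)])))
b=snap('side','s2.png')[185:295,190:330]
cv2.imwrite('pics/s2c.png',cv2.resize(b,(700,550),interpolation=2)[:,:,::-1])
E
```

```text
[[280.83702131 219.37565959]
 [256.27553953 257.51788727]]
```

View pics/s2c.png

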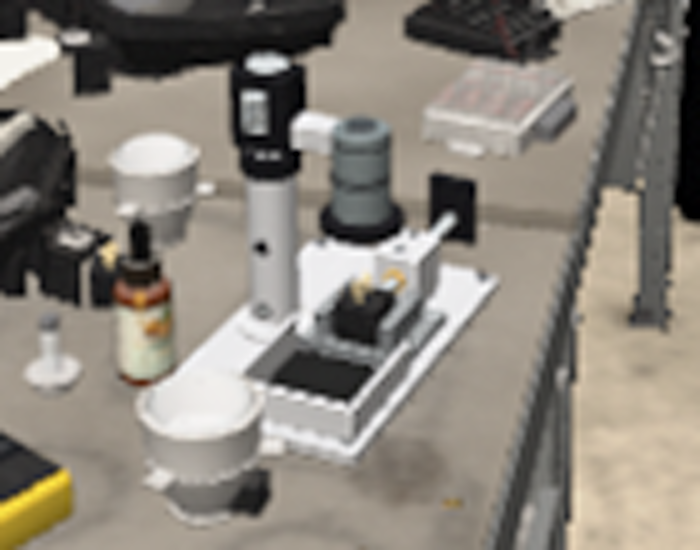

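The move was refused because the rows need a yaw key, so nothing moved. The side crop shows the relay still in the nest at about (362,315) and the tab out at (452,208). I resend it with yaw.

Emit:
carry_out(targets=[{"dp": [0, 0, 50], "yaw": 0}, {"dp": [0, 0, 100], "yaw": 0}, {"dp": [0, 0, 150], "yaw": 0}, {"dp": [0, 0, 180], "yaw": 0}, {"dp": [0, 0, 191], "yaw": 0}, {"dp": [0, 0, 191], "yaw": 0}, {"dp": [0, 6, 191], "yaw": 0}, {"dp": [0, 12, 191], "yaw": 0}, {"dp": [0, 18, 191], "yaw": 0}, {"dp": [0, 24, 191], "yaw": 0}, {"dp": [0, 30, 191], "yaw": 0}, {"dp": [0, 30, 191], "yaw": 0}])

```text
clock: 3.0
eef_pos: [462.5, 222.2, 48.3]
tcp_rot: [-3.141, -0.0, 2.928]
contact_force: [0.4, -1.7, 1.7]
opening: 0.0
grasp_force: 1.2
```

Emit:
carry_out(targets=[{"dp": [0, 5, 0], "yaw": 0}, {"dp": [0, 10, 0], "yaw": 0}, {"dp": [0, 15, 0], "yaw": 0}, {"dp": [0, 20, 0], "yaw": 0}, {"dp": [0, 24, 0], "yaw": 0}, {"dp": [0, 27, 0], "yaw": 0}, {"dp": [0, 27, 0], "yaw": 0}])

```text
clock: 3.88
eef_pos: [467.9, 248.1, 48.2]
tcp_rot: [-3.141, -0.0, 2.928]
contact_force: [-1.6, -5.9, 1.7]
opening: -0.003
grasp_force: 2.8
```

```bash
python3 - <<'E'
from h import *
b=snap('side','s3.png')[185:295,190:330]
cv2.imwrite('pics/s3c.png',cv2.resize(b,(700,550),interpolation=2)[:,:,::-1])
E
```

```text
(no output)
```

View pics/s3c.png

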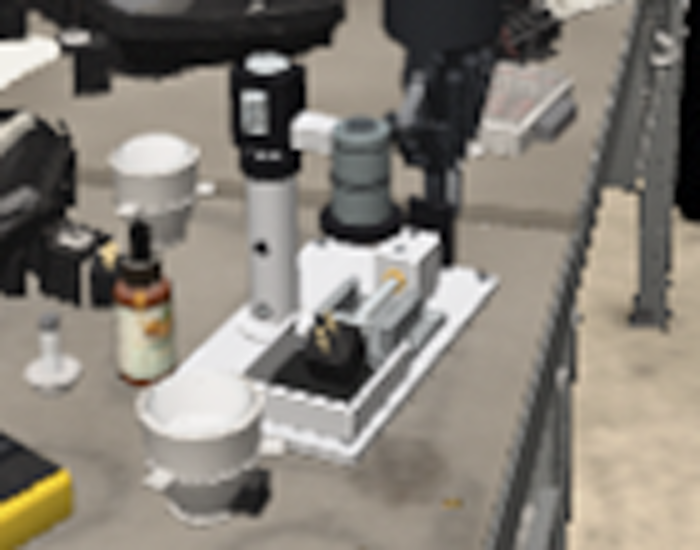

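The relay is out over the exit edge at about (335,345), perhaps just dropped or tilting. I press the slide on to its stop.

Emit:
carry_out(targets=[{"dp": [0, 2, 0], "yaw": 0}, {"dp": [0, 4, 0], "yaw": 0}, {"dp": [0, 6, 0], "yaw": 0}, {"dp": [0, 6, 0], "yaw": 0}, {"dp": [0, 6, 0], "yaw": 0}])

```text
clock: 4.55
eef_pos: [467.8, 248.9, 48.0]
tcp_rot: [-3.133, -0.003, 2.93]
contact_force: [0.9, -36.8, 17.3]
opening: -0.0
grasp_force: 18.0
```

```bash
python3 - <<'E'
from h import *
b=snap('side','s4.png')[235:275,240:285]
cv2.imwrite('pics/s4c.png',cv2.resize(b,(540,480),interpolation=2)[:,:,::-1])
print(proj_('side',stn([492.6,363.6,-.2136],[(0,31,10),(0,31,36),(0,31,47),(0,45,10),(0,45,36)])).round(1).tolist())
E
```

```text
[[257.7, 259.0], [257.6, 251.1], [257.5, 247.8], [255.6, 261.4], [255.4, 253.5]]
```

View pics/s4c.png

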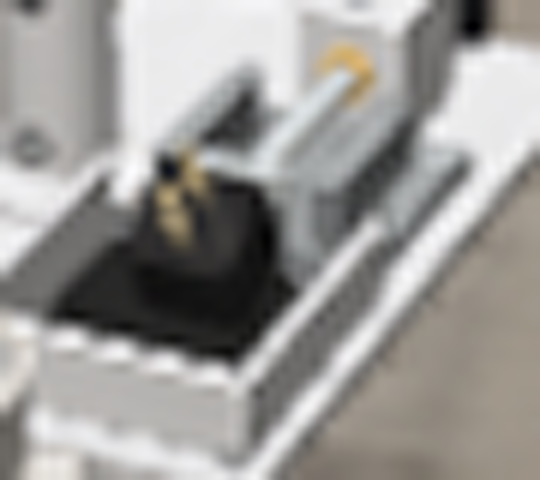

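The slide is at its hard stop (37 N) and the relay is in the tray at about (257,253), which is station y of about 31 or more. I back off and lift.

Emit:
carry_out(targets=[{"dp": [0, -6, 0], "yaw": 0}, {"dp": [0, -18, 0], "yaw": 0}, {"dp": [0, -32, 0], "yaw": 0}, {"dp": [0, -48, 0], "yaw": 0}, {"dp": [0, -63, 0], "yaw": 0}, {"dp": [0, -63, -40], "yaw": 0}, {"dp": [0, -63, -90], "yaw": 0}, {"dp": [0, -63, -150], "yaw": 0}, {"dp": [0, -63, -192], "yaw": 0}, {"dp": [0, -63, -192], "yaw": 0}])

```text
clock: 5.85
eef_pos: [458.2, 193.1, 243.9]
tcp_rot: [3.137, 0.006, 2.927]
contact_force: [0.2, -0.4, -1.4]
opening: 0.002
grasp_force: 0.0
```

```bash
python3 - <<'E'
from h import *
print(r.sense()['eef_pos'])
c=r.get_calibration('wrist');w=snap('wrist','w5.png')
b=snap('side','s5.png')[215:275,235:300]
b=cv2.resize(b,(520,480),interpolation=2)
w=cv2.resize(w[115:310,270:512],(0,0),fx=1.15,fy=1.15*1)
o=np.zeros((480,800,3),np.uint8);o[:,:520]=b;o[:w.shape[0],520:]=w[:,:280]
cv2.imwrite('pics/s5c.png',o[:,:,::-1])
E
```

```text
[458.22717208 193.06894343 243.93646485]Traceback (most recent call last):
  File "<stdin>", line 7, in <module>
ValueError: could not broadcast input array from shape (224,278,3) into shape (224,280,3)
```

```bash
python3 - <<'E'
from h import *
print(r.sense()['eef_pos'],r.sense()['tcp_rot'])
w=cv2.imread('pics/w5.png');b=cv2.imread('pics/s5.png')[215:275,235:300]
b=cv2.resize(b,(520,480),interpolation=2)
w=cv2.resize(w[115:310,270:512],(280,226))
o=np.zeros((480,800,3),np.uint8);o[:,:520]=b;o[:226,520:]=w
cv2.imwrite('pics/s5c.png',o)
E
```

```text
[456.10289915 192.27840492 240.30313231] [3.14087716e+00 8.46604788e-04 2.92753622e+00]
```

View pics/s5c.png

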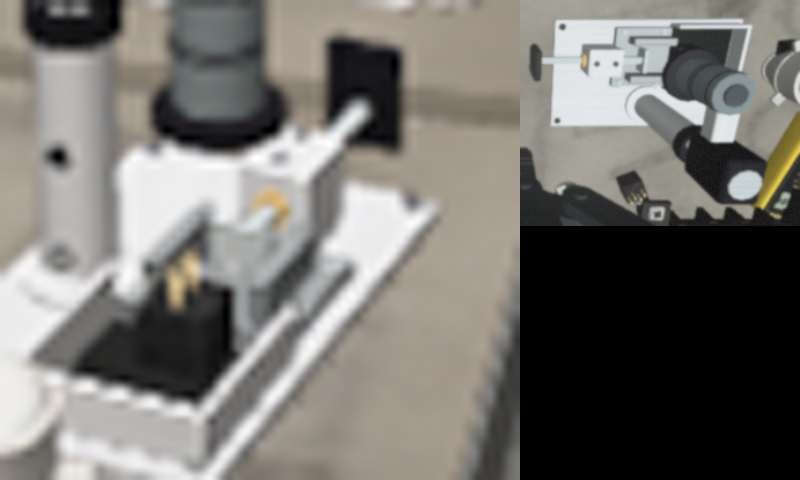

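The tab is back out (365,95). The relay stands flat in the tray with its pins up, at about (185,320) in the crop, y about 36. It may still have been tilting during the press, so I press again to about 32 mm with the relay already settled, so that step 1 clearly counts.

Emit:
carry_out(targets=[{"dp": [0, 0, 60], "yaw": 0}, {"dp": [0, 0, 120], "yaw": 0}, {"dp": [0, 0, 170], "yaw": 0}, {"dp": [0, 0, 192], "yaw": 0}, {"dp": [0, 0, 192], "yaw": 0}, {"dp": [0, 12, 192], "yaw": 0}, {"dp": [0, 22, 192], "yaw": 0}, {"dp": [0, 32, 192], "yaw": 0}, {"dp": [0, 42, 192], "yaw": 0}, {"dp": [0, 48, 192], "yaw": 0}, {"dp": [0, 53, 192], "yaw": 0}, {"dp": [0, 54, 192], "yaw": 0}])

```text
clock: 7.45
eef_pos: [467.4, 245.4, 48.3]
tcp_rot: [-3.141, -0.0, 2.928]
contact_force: [0.0, -5.2, 5.1]
opening: 0.006
grasp_force: 2.4
```

Emit:
carry_out(targets=[{"dp": [0, 0, 0], "yaw": 0}, {"dp": [0, 0, 0], "yaw": 0}, {"dp": [0, -10, 0], "yaw": 0}, {"dp": [0, -22, 0], "yaw": 0}, {"dp": [0, -38, 0], "yaw": 0}, {"dp": [0, -54, 0], "yaw": 0}, {"dp": [0, -54, -40], "yaw": 0}, {"dp": [0, -54, -95], "yaw": 0}, {"dp": [0, -54, -150], "yaw": 0}, {"dp": [0, -54, -200], "yaw": 0}, {"dp": [0, -54, -230], "yaw": 0}, {"dp": [0, -54, -230], "yaw": 0}])

```text
clock: 8.95
eef_pos: [457.2, 192.5, 280.6]
tcp_rot: [3.138, 0.004, 2.927]
contact_force: [1.0, 0.5, -0.4]
opening: -0.001
grasp_force: 0.0
```

```bash
python3 - <<'E'
from h import *
s=r.sense();print(s['clock'],s['eef_pos'],s['tcp_rot'])
b=cv2.imread('pics/s5.png')[215:275,235:300]
n=snap('side','s6.png')[215:275,235:300,::-1]
cv2.imwrite('pics/s6c.png',cv2.resize(np.hstack([b,n]),(780,360),interpolation=2))
p=[492.6,363.6,-.2136]
t=stn(p,[(58,0,0)])[0];print(t)
y=s['tcp_rot'][2];d=t[:2]-s['eef_pos'][:2]
print('dp',d@[np.cos(y),np.sin(y)],d@[np.sin(y),-np.cos(y)])
E
```

```text
8.95 [457.24203321 192.52371632 280.63673963] [3.13847849 0.00412999 2.9273037 ]
[549.28189914 351.30519174   0.        ]
dp -56.16940640533922 174.72232725724027
```

View pics/s6c.png

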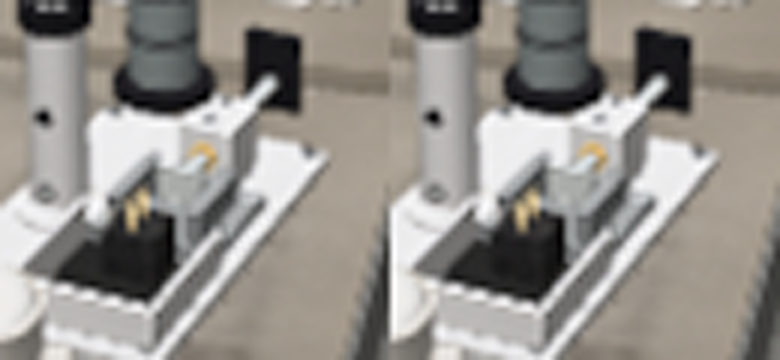

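The slide is back at rest and the relay is unmoved in the tray. The first move opens the fingers and goes above the head. The second descends to the grip block, with the grasp point at z of about 157.

Emit:
carry_out(targets=[{"dp": [-15, 44, 0], "yaw": 0}, {"dp": [-29, 88, 0], "yaw": 0}, {"dp": [-44, 132, 0], "yaw": 0}, {"dp": [-58, 174, 0], "yaw": 0}, {"dp": [-58, 174, 0], "yaw": 0}, {"dp": [-58, 174, 0], "yaw": 0}, {"dp": [-58, 174, 0], "yaw": 0}, {"dp": [-58, 174, 0], "yaw": 0}], fingers=1, grip_force=40)

```text
clock: 10.0
eef_pos: [549.4, 349.5, 278.5]
tcp_rot: [3.142, 0.0, 2.927]
contact_force: [0.3, 0.1, -0.4]
opening: 1.0
grasp_force: 0.0
```

Emit:
carry_out(targets=[{"dp": [0, 0, 40], "yaw": 0}, {"dp": [0, 0, 75], "yaw": 0}, {"dp": [0, 0, 105], "yaw": 0}, {"dp": [0, 0, 125], "yaw": 0}, {"dp": [0, 0, 133], "yaw": 0}, {"dp": [0, 0, 133], "yaw": 0}, {"dp": [0, 0, 133], "yaw": 0}])

```text
clock: 10.88
eef_pos: [550.3, 350.7, 146.5]
tcp_rot: [3.14, 0.001, 2.928]
contact_force: [0.2, -0.8, -0.0]
opening: 0.997
grasp_force: 0.0
```

```bash
python3 - <<'E'
from h import *
s=r.sense();print(s['clock'],s['eef_pos'],s['tcp_rot'],s['opening'],s['contact_force'])
y=s['tcp_rot'][2];d=np.array([549.3,351.3])-s['eef_pos'][:2]
print('dp',d@[np.cos(y),np.sin(y)],d@[np.sin(y),-np.cos(y)])
E
```

```text
10.875 [550.30348235 350.74248965 146.46290615] [3.14033692e+00 1.24464067e-03 2.92776225e+00] 0.9973169664365077 [ 0.196739   -0.80526232 -0.04526533]
dp 1.098934559856721 0.3318696087596036
```

Emit:
carry_out(targets=[{"dp": [0, 0, 0], "yaw": 0}, {"dp": [0, 0, 0], "yaw": 0}, {"dp": [0, 0, 0], "yaw": 0}, {"dp": [0, 0, 0], "yaw": 0}, {"dp": [0, 0, 0], "yaw": 0}, {"dp": [0, 0, 0], "yaw": 0}, {"dp": [0, 0, 0], "yaw": 0}, {"dp": [0, 0, 0], "yaw": 0}], fingers=-1, grip_force=40)

```text
clock: 11.88
eef_pos: [550.0, 350.8, 146.0]
tcp_rot: [3.141, 0.001, 2.928]
contact_force: [-1.6, 1.4, 4.6]
opening: 0.347
grasp_force: 40.6
```

The opening is 0.347 × 85 ≈ 30 mm, so the button is flush, and the side force is small. I try a short lift.

Emit:
carry_out(targets=[{"dp": [0, 0, -4], "yaw": 0}, {"dp": [0, 0, -8], "yaw": 0}, {"dp": [0, 0, -12], "yaw": 0}, {"dp": [0, 0, -16], "yaw": 0}, {"dp": [0, 0, -16], "yaw": 0}])

```text
clock: 12.5
eef_pos: [550.0, 350.8, 161.2]
tcp_rot: [3.141, 0.001, 2.928]
contact_force: [3.1, 3.8, -4.1]
opening: 0.346
grasp_force: 40.1
```

The head slides with about 4 N on the wrist. I carry on to near the second stop.

Emit:
carry_out(targets=[{"dp": [0, 0, -8], "yaw": 0}, {"dp": [0, 0, -17], "yaw": 0}, {"dp": [0, 0, -26], "yaw": 0}, {"dp": [0, 0, -35], "yaw": 0}, {"dp": [0, 0, -44], "yaw": 0}, {"dp": [0, 0, -52], "yaw": 0}, {"dp": [0, 0, -59], "yaw": 0}, {"dp": [0, 0, -64], "yaw": 0}, {"dp": [0, 0, -67], "yaw": 0}, {"dp": [0, 0, -67], "yaw": 0}, {"dp": [0, 0, -67], "yaw": 0}])

```text
clock: 13.88
eef_pos: [550.0, 350.7, 228.0]
tcp_rot: [3.141, 0.0, 2.928]
contact_force: [4.0, 4.7, -3.9]
opening: 0.346
grasp_force: 40.6
```

Emit:
carry_out(targets=[{"dp": [0, 0, -1], "yaw": 0}, {"dp": [0, 0, -2], "yaw": 0}, {"dp": [0, 0, -3], "yaw": 0}, {"dp": [0, 0, -3], "yaw": 0}, {"dp": [0, 0, -3], "yaw": 0}])

```text
clock: 14.5
eef_pos: [550.0, 350.8, 230.0]
tcp_rot: [3.141, 0.0, 2.928]
contact_force: [6.4, 5.8, -9.7]
opening: 0.344
grasp_force: 41.5
```

```bash
python3 - <<'E'
from h import *
s=snap('side','e1.png');o=cv2.imread('pics/s6.png')[:,:,::-1]
p=[492.6,363.6,-.2136]
# head rise by template match of camera in side view
q0=proj_('side',stn(p,[(0,0,110)]))[0];q1=proj_('side',stn(p,[(0,0,194)]))[0];print('exp shift',q1-q0)
x,y=q0.astype(int);T=np.ascontiguousarray(o[y-10:y+8,x-8:x+9]);m=cv2.matchTemplate(np.ascontiguousarray(s[y-55:y+30,x-25:x+26]),T,cv2.TM_CCOEFF_NORMED)
_,v,_,l=cv2.minMaxLoc(m);print(v,np.array(l)-[17,45])
for n,(a,b,c,d) in dict(tray=(238,275,235,275),tab=(212,235,272,292),primer=(228,262,210,228)).items():
    print(n,np.abs(s[a:b,c:d].astype(int)-o[a:b,c:d]).mean())
E
```

```text
exp shift [ -0.34876269 -27.28427396]
0.5784798860549927 [  0 -27]
tray 2.206081081081081
tab 1.9376811594202898
primer 1.8572984749455337
```

The second stop is felt: 84 mm rise and the force has increased. The camera image moved up 27 px against 27.3 expected, and the tray and tab look unchanged. I hold briefly and hand in.

Emit:
carry_out(targets=[{"dp": [0, 0, 0], "yaw": 0}, {"dp": [0, 0, 0], "yaw": 0}, {"dp": [0, 0, 0], "yaw": 0}, {"dp": [0, 0, 0], "yaw": 0}])

```text
clock: 15.05
eef_pos: [550.0, 350.7, 230.0]
tcp_rot: [3.141, 0.0, 2.928]
contact_force: [6.1, 5.7, -9.7]
opening: 0.344
grasp_force: 41.5
```

```bash
python3 -c "
from rig import r
print(r.sense()['contact_force'],r.sense()['eef_pos']);print(r.sign_off())"
```

```text
[ 6.06207779  5.71152666 -9.73430426] [549.98218116 350.74382106 230.03550529]
the job is handed in; nothing more can be done
None
```

I handed the job in at about 15 s: the relay is in the out-tray, the ejector slide has sprung back, and the gripper is holding the camera head at the second stop with the button squeezed; sign-off returned no verdict.

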